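# Shorten the plate camera's telescoping boom by one hole

## Task

The plate camera sits one hole too far out on its telescoping boom. Slacken the red-balled clamp lever fully, squeeze the sprung brass button in and shorten the boom until the button clicks out of the next hole, the one in the steel preset plate, feeling for the click and not forcing the button against the edge of its hole, then turn the clamp lever back until it is tight. Keep off the camera head, and leave the plate and the other things on the bench where they are.

Things in the scene. Friction and masses are not known exactly. Their poses are not given: they have to be found in the camera images.
- stand: white base board 180 x 460 x 12 mm, fixed to the bench, with a steel column (30 mm thick, 217 mm high) and a horizontal boom at 200 mm height. Origin: foot of the column on the bench. Its y axis runs along the boom from the column towards the camera, z is up, x is level and square to the boom (the button's side).
- button_tip (a point): outermost point of the brass button's dome (round button 12 mm thick, on the boom's x side). The button is set in the inner tube, fixed along the boom, 220 mm from the column axis; out, it stands 5 mm proud of the sleeve. It must be squeezed flush with the sleeve (2.7 N) and slips fully under the wall in the first 10 mm that the sleeve is pushed (about 8 to 12 N at first, 3 to 6 N after that, with the clamp slack).
- snap_button (a joint): travel of the button, m: 0 fully out, 0.005 flush with the sleeve, 0.0075 under the sleeve's wall.
- sleeve_grip (a point): point on the axis of the grey outer tube (the sleeve: 28 x 28 mm square, 200 mm long, reaching 100 mm either way from this point, with a black 36 mm clamp collar on the 36 mm nearest the column) at the hole that the button is in at the start. Axes as those of the stand. It can be pinched here from above across x, one finger on the button, the other on the far face; it moves with the sleeve.
- sleeve (a joint): how far the boom has been shortened from the start, m; it grows as the sleeve slides towards the column (the stand's -y). As the next hole comes over the button, the button clicks out by itself and locks the sleeve within 1 mm, with a jerk of 5 to 10 N along the boom. End stop at 0.066.
- slot_mid (a point): middle of a 44 x 13 mm slot in the outer face of the sleeve's x side, on the camera's side of the first hole (13 mm wide, the one the button is in). A bright steel preset plate (30 x 24 x 1 mm, two screws) is screwed down over the slot wherever its last user set it; the 13 mm hole in its middle is the next hole, 34 to 54 mm from the first.
- clamp_ball (a point): centre of the red ball (19 mm thick) on the end of the clamp lever, which sits on the collar (hub 20 mm thick, up to 241 mm); ball 252 mm above the bench. It is free from above and the sides; below it the lever's 9 mm steel arm runs down to the hub.
- clamp_axis (a point): point on the vertical axis of the clamp lever at the height of the ball, 62 mm from the ball; it moves with the sleeve. Axes as those of the stand.
- clamp (a joint): turn of the clamp lever, rad: 0 tight at its stop (the ball lies on the stand's -x side of the boom), growing counter-clockwise seen from above to 1.4 at its other stop, fully slack (the ball lies towards the column). It takes the play out of the boom: it grips from about 1.1 downwards, harder and harder, with some 15 N when tight. It stays where it is left and needs 2 to 5 N at the ball.
- camera_lens (a point): lens on the underside of the white and blue camera head (76 x 62 mm, from 170 mm down to 100 mm above the bench, its black end cap rising to 217 mm) on the end of the sleeve, 118 mm from point sleeve_grip towards the camera.
- plate_mid (a point): middle of the white 96-well plate (128 x 85 x 16 mm) lying loose in its nest on the base board; not to be moved.
- rack_mid (a point): middle of a blue tube rack (75 x 90 x 34 mm, tubes up to 46 mm); not to be moved.
- bottle_mid (a point): middle of a white bottle with a blue cap (60 mm thick, 130 mm high); not to be moved.
- mouse_mid (a point): middle of a black computer mouse (60 x 100 x 30 mm); not to be moved.

How it is judged:
On the way, in this order (a step that is already met when the one before it is completed fails the run):
1. the clamp lever is slackened, the boom still in its first hole (value of joint clamp above 1 rad and value of joint sleeve below 0.003 m), for 0.1 s.
2. the button is squeezed in and the sleeve is sliding off its first hole (value of joint snap_button above 0.006 m and value of joint sleeve between 0.008 and 0.028 m and value of joint clamp above 0.7 rad), for 0.02 s.
3. the button has clicked out of the next hole (value of joint snap_button below 0.0015 m and value of joint sleeve between 0.031 and 0.057 m and value of joint clamp above 0.7 rad), for 0.1 s.
At the end, for the whole second after the job is handed in: the button stands fully out of the next hole (within 1.5 mm), the boom is shortened by one hole (31 to 57 mm), the clamp lever is tight again (within 0.2 rad of its stop), and nothing is touched (value of joint snap_button below 0.0015 m and value of joint sleeve between 0.031 and 0.057 m and value of joint clamp below 0.2 rad).
It fails at once if the button is forced against the edge of its hole with more than 16 N (contact force between snap_button and sleeve above 16 N).
It fails at once if the camera head is touched with more than 2 N (contact force between any of the fingers, the arm and camera_head above 2 N).
It fails at once if the plate is moved by more than 5 mm (distance of plate_mid from where it was at the start of the episode above 0.005 m).
It fails at once if the rack, the bottle or the mouse is moved by more than 10 mm (distance of any of rack_mid, bottle_mid, mouse_mid from where it was at the start of the episode above 0.01 m).
It also fails if it takes over 72 s, if anything falls off the work surface, if the arm or the gripper's body presses on something with over 40 N, if the wrist force passes 120 N, or if a joint passes its speed limit or range.

## Robot

A 6-joint arm with a two-finger parallel gripper is mounted at the origin on the work surface. World frame = base frame: x ahead of the robot, y to its left, z up, the work surface at z = 0. Lengths are in m, angles in rad, forces in N, time in s.
With the tool pointing down it reaches from about 0.35 to 0.85 m from the base axis. Payload 8.1 kg.
Tool frame: the origin (TCP) lies at the very end of the fingers, on their centre line; the grasp point (between the pads) lies 19 mm behind it; y points along the fingers, z is the direction in which the jaws open and shut, and the axes are right-handed (so a half turn about y gives the same grasp; the last joint's range is limited). The gripper opens to 85 mm and grips with 20 to 120 N. Pads are 22 mm wide; open, the fingers measure 114 mm over their backs; the gripper's body (76 mm by 85 mm) begins 54 mm behind the grasp point. The pads swing forward as they close: fully open they stand 13 mm farther back than shut.
Start: joints at [-1.431, 0.13, 1.488, -0, 1.523, -0.085], TCP at [0.134, -0.585, 0.211] pointing down, gripper open.
Joint ranges: [-2.96, 2.96], [-0.89, 2.26], [0.02, 2.5], [-1.34, 4.48], [0, 2.73], [-2.66, 2.66]. Speed limits (rad/s): [2.39, 2.39, 2.79, 3.14, 3.14, 3.14].

## Interface

Orientations are given as a unit quaternion [w, x, y, z].
In Python, from cell import read_state, cams, job_done, spotter gives the robot as it stands.
- The arm moves only by the tool apply_moves, never from a script. Its argument "targets" is a list of rows, each an object of numbers: "dx", "dy", "dz": the shift along the tool's x, y, z in mm; "ax", "ay", "az": the turn, a rotation vector about the tool's x, y, z in degrees; "hand": the closure in counts, from 0 (fully open) to 255 (shut). A call has 1 to 20 rows; each row is the pose to reach, as a shift and turn from the pose commanded when the call began, along the tool's axes at that moment; what a row does not reach only later rows make up. A row lasts 1/12 s, in which the tool goes at most 41.7 mm and 7.16 degrees, less where a joint would pass 70% of its speed; a pose out of reach is approached as far as the arm can. A call with a gripper value outside its range is refused whole. The fingers move at their own pace and stop on an object; "force" is the grip in N (left out, the last holds). Time passes only in rows, so rows that repeat a pose let the fingers close. It gives the time, the measured TCP pose, the force and the opening at its end, in the units of the state.
- read_state(): the state, without advancing time (a new reading comes with each control period).
- cams.read_camera(name): name is "scene" or "side" or "wrist"; returns a dict with "color" (384x512x3 uint8, blue, green, red), "depth" (384x512 float32, m along the optical axis (not along the pixel's ray), 0 where there is no reading), "mtx" (3x3 intrinsics, pixels), "pose" (4x4, takes a point from camera to world coordinates); the wrist camera has in their place "T_tool_cam" (4x4, takes a point from camera to tool coordinates, whose origin is the TCP and whose axes are the tool frame's). Camera axes: x right, y up, looking along -z (the intrinsics and any distortion apply to the point x, -y, -z); pixel columns grow to the right and rows downward; lengths in m; the calibration is good to about 2 mm. A picture is of the moment at which its call begins: read the wrist's pose just before it.
- job_done(): hands the job in, once; it reports no verdict.
Trained networks look in a picture, given as the dict that the camera call returned (one of the last four; its "shot" number tells which), for a name from the list of things; names that differ only in an ending like _2 or _b are one class to them, and where a whole thing is asked for, a point or a joint stands for the part that bears it (a point fixed in the world has none). Each returns a list of dicts, best first, with "confidence" (0 to 1); they miss things now and then, are a little off and sometimes report something else, mostly with a low value. They report only what shows in the picture. A call takes as long as a camera call.
- spotter.boxes_of(picture, query): "location" ([x, y, z] in m, in world coordinates, good to about 4 mm: the middle of the surface that is visible of it).
- spotter.mark_of(picture, query): "location" ([x, y, z] in m, in world coordinates, good to about 4 mm: a listed point, or the origin of a listed thing).
The state is a dict: "time_s": time; "joint_pos": joint angles; "qd": joint speeds; "effort": joint torques, N m; "tool_pos": TCP position; "eef_rot": TCP orientation; "wrist_force": force on the tool from outside, world axes, zero at the start; "moment": the same for the moment, N m; "gripper_width": finger opening in m.
Only numpy, scipy, OpenCV 4.12 (cv2) and the standard library are available. Lean on these libraries where they do the work, as an engineer would, in place of code of your own. Each camera call takes 0.05 s, during which the arm holds its last target. There are 200 camera calls.

## Working session

There is one attempt and no reset: what is moved stays moved. The work goes in short steps, Python scripts to look and compute and a tool call to move; the robot and the scene stay as the last step left them, time stands still between calls to the robot, and variables do not carry over. Pictures are saved under pics/ and viewed, about 8 in all and at most 12, crops included, and the job is handed in when it is done.

Besides the shell and the picture viewer there is one more tool, called after "Call:" as name(argument=value, ...), one argument or row to a line, values as JSON. apply_moves: Moves the arm, as the interface text tells. Its arguments: {"type":"object","properties":{"targets":{"type":"array"},"force":{"type":"number"}},"required":["targets"]}

```bash
mkdir -p pics; ls
cat > h.py <<'E'
import numpy as np,cv2
from cell import read_state,cams,job_done,spotter
from scipy.spatial.transform import Rotation as R
def tool():
    s=read_state();q=s["eef_rot"];return np.array(s["tool_pos"]),R.from_quat([q[1],q[2],q[3],q[0]]).as_matrix(),s
def P(pic): return np.array(pic["pose"])
def px(pic,p,pose=None):
    T=np.linalg.inv(P(pic) if pose is None else pose);c=T[:3,:3]@p+T[:3,3];u=pic["mtx"]@np.array([c[0],-c[1],-c[2]]);return u[:2]/u[2]
def cloud(pic,pose=None):
    T=P(pic) if pose is None else pose;d=pic["depth"];v,u=np.indices(d.shape);K=pic["mtx"]
    x=(u-K[0,2])/K[0,0]*d;y=(v-K[1,2])/K[1,1]*d
    return np.stack([x,-y,-d],-1)@T[:3,:3].T+T[:3,3]
E
python3 - <<'E'
from h import *
np.set_printoptions(precision=4,suppress=True)
p,r,s=tool();print(p,r,s)
for n in("scene","side"):
    c=cams.read_camera(n);cv2.imwrite(f"pics/{n}0.png",c["color"]);print(n,c.keys())
    for q in("stand","button_tip","sleeve_grip","clamp_ball","clamp_axis","camera_lens","slot_mid","plate_mid","rack_mid","bottle_mid","mouse_mid"):
        m=spotter.mark_of(c,q);print(q,[(np.array(a["location"]).round(4),round(a["confidence"],2)) for a in m[:2]])
E
cd pics; python3 -c "
import cv2,numpy as np
a=cv2.imread('scene0.png');b=cv2.imread('side0.png');cv2.imwrite('both0.png',np.hstack([a,b])[:, :])"
```

```text
pics
[ 0.1337 -0.5843  0.2095] [[-0.9748 -0.0003  0.2229]
 [-0.2229  0.0019 -0.9748]
 [-0.0002 -1.     -0.0019]] {'time_s': 0.0, 'joint_pos': array([-1.4314,  0.1312,  1.4893, -0.    ,  1.523 , -0.0854]), 'qd': array([ 0.0005, -0.0007,  0.0007, -0.0019, -0.0002, -0.0008]), 'effort': array([ -0.0016, -56.94  , -50.0562,  -0.0004,   0.0148,  -0.0001]), 'tool_pos': array([ 0.1337, -0.5843,  0.2095]), 'eef_rot': array([ 0.0793, -0.0793,  0.7033, -0.702 ]), 'wrist_force': array([ 0.3257, -0.1539,  0.2965]), 'moment': array([-0.0342,  0.043 ,  0.0409]), 'gripper_width': 0.08506061586923824}
scene dict_keys(['color', 'depth', 'mtx', 'pose', 'shot'])
stand [(array([ 0.5806, -0.2485,  0.0003]), 0.77)]
button_tip []
sleeve_grip [(array([ 0.6184, -0.035 ,  0.2026]), 0.71)]
clamp_ball [(array([ 0.541 , -0.115 ,  0.2508]), 0.51)]
clamp_axis [(array([ 0.6051, -0.1133,  0.2564]), 0.96)]
camera_lens [(array([0.6424, 0.0854, 0.094 ]), 0.91)]
slot_mid [(array([0.6378, 0.0067, 0.2024]), 0.94)]
plate_mid [(array([0.6354, 0.0371, 0.0212]), 0.61)]
rack_mid [(array([0.4825, 0.4043, 0.0152]), 0.6)]
bottle_mid [(array([ 0.4676, -0.4671,  0.0605]), 0.69), (array([0.6345, 0.0403, 0.0226]), 0.67)]
mouse_mid [(array([ 0.3389, -0.2778,  0.0156]), 0.7)]
side dict_keys(['color', 'depth', 'mtx', 'pose', 'shot'])
stand [(array([ 0.5847, -0.252 ,  0.0042]), 0.95)]
button_tip []
sleeve_grip [(array([ 0.6212, -0.0351,  0.1994]), 0.59)]
clamp_ball [(array([ 0.5421, -0.1118,  0.2511]), 0.59)]
clamp_axis [(array([ 0.6013, -0.1164,  0.253 ]), 0.57)]
camera_lens [(array([0.6389, 0.0852, 0.1009]), 0.72)]
slot_mid [(array([0.641 , 0.0036, 0.2004]), 0.76)]
plate_mid [(array([0.6312, 0.038 , 0.0238]), 0.74)]
rack_mid [(array([0.4834, 0.403 , 0.013 ]), 0.6)]
bottle_mid [(array([ 0.4749, -0.4759,  0.0592]), 0.63)]
mouse_mid []
```

Run:
```python
import cv2,numpy as np
a=cv2.imread('pics/scene0.png');b=cv2.imread('pics/side0.png')
cv2.imwrite('pics/both0.png',cv2.resize(np.vstack([a,b]),(800,1200))[:1200:2] if 0 else cv2.resize(np.hstack([a,b]),(800,300)))
```

```text
(no output)
```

View pics/both0.png

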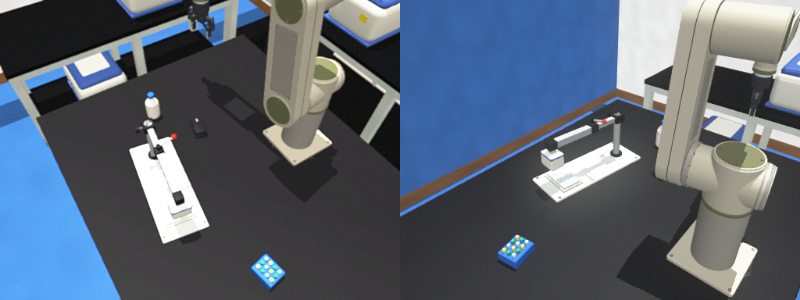

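The pictures show the boom running from the column (scene panel 150,150) to the camera head (178,200). The red ball, at (173,136), is on the robot's side, and the button side faces away from the robot. I'll refine the ball and boom axis with colour and depth, and check the wrist-camera mounting.

Run:
```python
from h import *
np.set_printoptions(precision=4,suppress=True)
c=cams.read_camera("wrist");print(c["T_tool_cam"],c["mtx"])
for n in("scene","side"):
    c=cams.read_camera(n);X=cloud(c);im=c["color"].astype(int);print(n,P(c)[:3,3])
    m=(im[...,2]>120)&(im[...,1]<70)&(im[...,0]<70)&(X[...,2]>.22)&(X[...,2]<.28)&(abs(X[...,0]-.55)<.08)&(abs(X[...,1]+.11)<.08)
    q=X[m];v=q.mean(0)-P(c)[:3,3];v/=np.linalg.norm(v);print("ball",m.sum(),q.mean(0)+v*.0063)
    # boom top
    m=(X[...,2]>.209)&(X[...,2]<.219)&(X[...,1]>-.08)&(X[...,1]<.045)&(abs(X[...,0]-.62)<.05)
    q=X[m][:,:2];print("top",m.sum(),q.mean(0),np.polyfit(q[:,1],q[:,0],1),X[m][:,2].mean())
```

```text
[[-0.0003 -0.9615 -0.2746 -0.069 ]
 [-0.0008  0.2746 -0.9615 -0.1629]
 [ 1.     -0.0001 -0.0008 -0.0001]
 [ 0.      0.      0.      1.    ]] [[320.617    0.     249.8843]
 [  0.     320.617  192.7724]
 [  0.       0.       1.    ]]
scene [0.8663 0.5983 1.2091]
ball 23 [ 0.541  -0.1139  0.2503]
top 420 [ 0.6224 -0.0151] [0.1715 0.6249] 0.21382411871055637
side [-0.1842  0.7948  0.8866]
ball 8 [ 0.5405 -0.1116  0.2496]
top 249 [ 0.6185 -0.0162] [0.1829 0.6215] 0.21390287372128458
```

```bash
cat >> h.py <<'E'
A=np.deg2rad(-9.85) # x_s heading
XS=np.array([np.cos(A),np.sin(A),0]);YS=np.array([-np.sin(A),np.cos(A),0])
def rot(th,tilt=0): # tool z heading th deg, tilt about tool z deg
    t=np.deg2rad(th);z=np.array([np.cos(t),np.sin(t),0]);y=np.array([0,0,-1.]);M=np.stack([np.cross(y,z),y,z],1)
    return M@R.from_euler('z',tilt,degrees=True).as_matrix()
def go(p,M,p0=None,r0=None):
    a,b,_=tool();p0=a if p0 is None else p0;r0=b if r0 is None else r0
    d=r0.T@(np.array(p)-p0)*1e3;w=np.rad2deg(R.from_matrix(r0.T@M).as_rotvec());print("d",d.round(1),"a",w.round(2));return d,w
E
python3 - <<'E'
from h import *
for t in(20,-20):
    M=rot(-99.85,t);print(M[:,1]@XS)
    go([.664,0,.34],M)
E
```

```text
0.3420201433256686
d [-647.3 -129.4 -452. ] a [ 3.97 22.5  19.74]
-0.3420201433256686
d [-647.3 -129.4 -452. ] a [ -3.97  22.5  -19.74]
```

Call:
apply_moves(
  targets=[
    {"dy":-40},
    {"dy":-80},
    {"dy":-120},
    {"dy":-130},
    {"dx":-647,"dy":-129,"dz":-452,"ax":-4,"ay":22.5,"az":-19.7},
    {"dx":-647,"dy":-129,"dz":-452,"ax":-4,"ay":22.5,"az":-19.7},
    {"dx":-647,"dy":-129,"dz":-452,"ax":-4,"ay":22.5,"az":-19.7},
    {"dx":-647,"dy":-129,"dz":-452,"ax":-4,"ay":22.5,"az":-19.7},
    {"dx":-647,"dy":-129,"dz":-452,"ax":-4,"ay":22.5,"az":-19.7},
    {"dx":-647,"dy":-129,"dz":-452,"ax":-4,"ay":22.5,"az":-19.7},
    {"dx":-647,"dy":-129,"dz":-452,"ax":-4,"ay":22.5,"az":-19.7},
    {"dx":-647,"dy":-129,"dz":-452,"ax":-4,"ay":22.5,"az":-19.7},
    {"dx":-647,"dy":-129,"dz":-452,"ax":-4,"ay":22.5,"az":-19.7},
    {"dx":-647,"dy":-129,"dz":-452,"ax":-4,"ay":22.5,"az":-19.7},
    {"dx":-647,"dy":-129,"dz":-452,"ax":-4,"ay":22.5,"az":-19.7},
    {"dx":-647,"dy":-129,"dz":-452,"ax":-4,"ay":22.5,"az":-19.7},
    {"dx":-647,"dy":-129,"dz":-452,"ax":-4,"ay":22.5,"az":-19.7},
    {"dx":-647,"dy":-129,"dz":-452,"ax":-4,"ay":22.5,"az":-19.7},
    {"dx":-647,"dy":-129,"dz":-452,"ax":-4,"ay":22.5,"az":-19.7},
    {"dx":-647,"dy":-129,"dz":-452,"ax":-4,"ay":22.5,"az":-19.7},
  ],
)

```text
validation failed for argument at $.ta...
```

Run:
```python
from h import *
p,r,s=tool();print(p,s["joint_pos"])
go([.664,0,.29],rot(-99.85,-20))
```

```text
[ 0.13377755 -0.58490688  0.21060318] [-1.43138923e+00  1.30392645e-01  1.48818807e+00  8.84878512e-06
  1.52300144e+00 -8.54042826e-02]
d [-647.3  -79.4 -452. ] a [ -3.97  22.5  -19.74]
```

Call:
apply_moves(
  targets=[
    {"dx":0,"dy":-40,"dz":0,"ax":0,"ay":0,"az":0,"hand":0},
    {"dx":0,"dy":-80,"dz":0,"ax":0,"ay":0,"az":0,"hand":0},
    {"dx":0,"dy":-130,"dz":0,"ax":0,"ay":0,"az":0,"hand":0},
  ],
)

```text
time_s: 1.6
tool_pos: [0.1336, -0.5839, 0.3324]
eef_rot: [0.079, -0.079, 0.704, -0.702]
wrist_force: [0.1, -0.5, 0.8]
gripper_width: 0.0857
```

Call:
apply_moves(
  targets=[
    {"dx":-647,"dy":0,"dz":-452,"ax":-4,"ay":22.5,"az":-19.7,"hand":0},
    {"dx":-647,"dy":0,"dz":-452,"ax":-4,"ay":22.5,"az":-19.7,"hand":0},
    {"dx":-647,"dy":0,"dz":-452,"ax":-4,"ay":22.5,"az":-19.7,"hand":0},
    {"dx":-647,"dy":0,"dz":-452,"ax":-4,"ay":22.5,"az":-19.7,"hand":0},
    {"dx":-647,"dy":0,"dz":-452,"ax":-4,"ay":22.5,"az":-19.7,"hand":0},
    {"dx":-647,"dy":0,"dz":-452,"ax":-4,"ay":22.5,"az":-19.7,"hand":0},
    {"dx":-647,"dy":0,"dz":-452,"ax":-4,"ay":22.5,"az":-19.7,"hand":0},
    {"dx":-647,"dy":0,"dz":-452,"ax":-4,"ay":22.5,"az":-19.7,"hand":0},
    {"dx":-647,"dy":0,"dz":-452,"ax":-4,"ay":22.5,"az":-19.7,"hand":0},
    {"dx":-647,"dy":0,"dz":-452,"ax":-4,"ay":22.5,"az":-19.7,"hand":0},
  ],
)

```text
time_s: 2.43
tool_pos: [0.4126, -0.2767, 0.3324]
eef_rot: [-0.182, -0.062, 0.705, -0.683]
wrist_force: [0.4, -1.1, -0.4]
gripper_width: 0.0852
```

Run:
```python
from h import *
p,r,s=tool();print(p,s["joint_pos"])
go([.664,0,.29],rot(-99.85,-20))
```

```text
[ 0.41260896 -0.27672505  0.33235006] [-0.58728784  0.16487371  1.27259749 -0.15305087  2.02041322  1.11067895]
d [-202.8  -28.4 -315.6] a [ 0.03  0.01 -0.05]
```

Call:
apply_moves(
  targets=[
    {"dx":-203,"dy":-28,"dz":-316,"ax":0,"ay":0,"az":0,"hand":0},
    {"dx":-203,"dy":-28,"dz":-316,"ax":0,"ay":0,"az":0,"hand":0},
    {"dx":-203,"dy":-28,"dz":-316,"ax":0,"ay":0,"az":0,"hand":0},
    {"dx":-203,"dy":-28,"dz":-316,"ax":0,"ay":0,"az":0,"hand":0},
    {"dx":-203,"dy":-28,"dz":-316,"ax":0,"ay":0,"az":0,"hand":0},
    {"dx":-203,"dy":-28,"dz":-316,"ax":0,"ay":0,"az":0,"hand":0},
    {"dx":-203,"dy":-28,"dz":-316,"ax":0,"ay":0,"az":0,"hand":0},
    {"dx":-203,"dy":-28,"dz":-316,"ax":0,"ay":0,"az":0,"hand":0},
    {"dx":-203,"dy":-28,"dz":-316,"ax":0,"ay":0,"az":0,"hand":0},
    {"dx":-203,"dy":-28,"dz":-316,"ax":0,"ay":0,"az":0,"hand":0},
    {"dx":-203,"dy":-28,"dz":-316,"ax":0,"ay":0,"az":0,"hand":0},
    {"dx":-203,"dy":-28,"dz":-316,"ax":0,"ay":0,"az":0,"hand":0},
  ],
)

```text
time_s: 3.43
tool_pos: [0.6629, -0.0015, 0.2886]
eef_rot: [-0.182, -0.063, 0.704, -0.683]
wrist_force: [0.6, -0.7, -0.1]
gripper_width: 0.0856
```

```bash
cat >> h.py <<'E'
def wrist():
    p,r,s=tool();c=cams.read_camera("wrist");T=np.eye(4);T[:3,:3]=r;T[:3,3]=p;T=T@np.array(c["T_tool_cam"]);return c,T
E
python3 - <<'E'
from h import *
np.set_printoptions(precision=4,suppress=True)
c,T=wrist();cv2.imwrite("pics/w1.png",cv2.resize(c["color"],None,fx=1.56,fy=1.56,interpolation=cv2.INTER_CUBIC))
np.savez("w1.npz",color=c["color"],depth=c["depth"],mtx=c["mtx"],T=T)
X=cloud(c,T);print(tool()[0])
for q in("button_tip","sleeve_grip","clamp_ball","clamp_axis","slot_mid"):
    m=spotter.mark_of(c,q);print(q,[(np.array(a["location"]).round(4),round(a["confidence"],2),px(c,np.array(a["location"]),T).round(1)) for a in m[:2]])
E
```

```text
[ 0.6628 -0.0023  0.29  ]
button_tip [(array([ 0.6329, -0.0379,  0.2016]), 0.56, array([300.1, 180. ]))]
sleeve_grip [(array([ 0.6196, -0.0293,  0.2   ]), 0.8, array([290.9, 193.4]))]
clamp_ball [(array([ 0.5447, -0.113 ,  0.2533]), 0.8, array([409. , 290.9]))]
clamp_axis [(array([ 0.6059, -0.1171,  0.2493]), 0.92, array([422.7, 232.3]))]
slot_mid [(array([0.6394, 0.0016, 0.2034]), 0.56, array([250.7, 181.6]))]
```

View pics/w1.png

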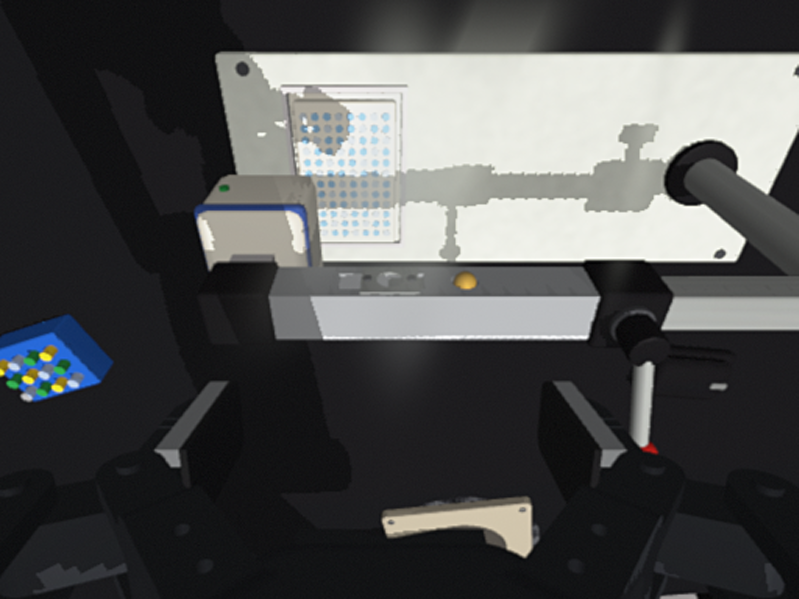

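The button shows at (466,281) and the plate with its hole at about (392,281), with the clamp at right. I'll zoom in on the plate.

Run:
```python
from h import *
d=np.load("w1.npz");im=d["color"][168:192,205:325]
z=cv2.resize(im,None,fx=6.5,fy=12,interpolation=cv2.INTER_CUBIC);cv2.imwrite("pics/w1c.png",cv2.convertScaleAbs(z,alpha=1.6,beta=0))
```

```text
(no output)
```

View pics/w1c.png

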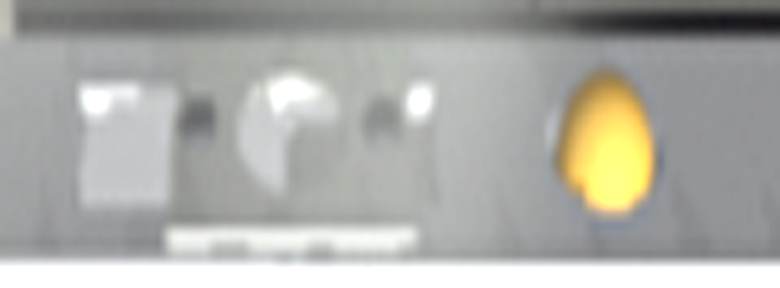

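Run:
```python
from h import *
np.set_printoptions(precision=4,suppress=True)
d=np.load("w1.npz");c={"depth":d["depth"],"mtx":d["mtx"]};T=d["T"];X=cloud(c,T)
# top face: direction, centre
m=(abs(X[...,2]-.214)<.003);v,u=np.indices(m.shape);m&=(v>188)&(v<225)&(u>205)&(u<375)
q=X[m];k=np.polyfit(q[:,1],q[:,0],1);print(m.sum(),np.median(q[:,2]),"heading",np.rad2deg(np.arctan(k[0])))
s=q@XS;y=q@YS;print("xs range",np.percentile(s,[1,50,99]),"ys",y.min(),y.max())
for vv in(178,181,184):
  print("side",X[vv,[225,262,285,315]]@XS,X[vv,[225,262,285,315]][:,2])
xf=np.percentile(s,99.5)
def hit(u,v,off):
    K=c["mtx"];r=T[:3,:3]@np.array([(u-K[0,2])/K[0,0],-(v-K[1,2])/K[1,1],-1]);o=T[:3,3];t=(off-o@XS)/(r@XS);return o+r*t
off=np.median(X[178:185,278:288]@XS);print("face",off)
for n,u,v,o in(("hole",249.4,179.5,off+.001),("pl",231.2,178,off+.001),("pr",271.5,178,off+.001),("button",298.2,180.5,off+.003),("slotL",217.2,180,off)):
    h=hit(u,v,o);print(n,h,"ys",h@YS)
```

```text
4710 0.21349088659933985 heading 9.548835568590519
xs range [0.6018 0.6163 0.6294] ys 0.00886064914143429 0.14806384657606583
side [0.6226 0.632  0.6296 0.6283] [0.1874 0.2017 0.1979 0.196 ]
side [0.6197 0.6299 0.6296 0.6293] [0.1876 0.2029 0.2024 0.2019]
side [0.6165 0.6302 0.6293 0.6295] [0.1876 0.2076 0.2063 0.2066]
face 0.6292216696198292
hole [0.6401 0.0025 0.2012] ys 0.1119803628828336
pl [0.6426 0.0172 0.1989] ys 0.12683217340116407
pr [ 0.637  -0.0153  0.1989] ys 0.09394446526662058
button [ 0.6354 -0.0361  0.2056] ys 0.07314566956835415
slotL [0.6436 0.0285 0.2004] ys 0.13819590126327586
```

Run:
```python
from h import *
go([.5415,-.113,.310],rot(-99.85));
```

```text
d [100.9  16.1 129.7] a [ 0.06 -0.09 19.85]
```

Call:
apply_moves(
  targets=[
    {"dx":0,"dy":-20,"dz":0,"ax":0,"ay":0,"az":19.9,"hand":0},
    {"dx":101,"dy":16,"dz":130,"ax":0,"ay":0,"az":19.9,"hand":0},
    {"dx":101,"dy":16,"dz":130,"ax":0,"ay":0,"az":19.9,"hand":0},
    {"dx":101,"dy":16,"dz":130,"ax":0,"ay":0,"az":19.9,"hand":0},
    {"dx":101,"dy":16,"dz":130,"ax":0,"ay":0,"az":19.9,"hand":0},
    {"dx":101,"dy":16,"dz":130,"ax":0,"ay":0,"az":19.9,"hand":0},
    {"dx":101,"dy":16,"dz":130,"ax":0,"ay":0,"az":19.9,"hand":60},
    {"dx":101,"dy":16,"dz":130,"ax":0,"ay":0,"az":19.9,"hand":60},
  ],
  force=20,
)

```text
time_s: 4.4
tool_pos: [0.5399, -0.1142, 0.31]
eef_rot: [-0.062, 0.062, 0.704, -0.704]
wrist_force: [-0.5, 0.6, 0.0]
gripper_width: 0.0654
```

Run:
```python
from h import *
np.set_printoptions(precision=4,suppress=True)
c,T=wrist();X=cloud(c,T);im=c["color"].astype(int)
m=(im[...,2]>90)&(im[...,1]<60)&(im[...,0]<60)&(X[...,2]>.235)&(X[...,2]<.28)
q=X[m];print(m.sum(),q.mean(0) if m.any() else 0,q.max(0) if m.any() else 0,q.min(0) if m.any() else 0)
print(tool()[0],tool()[2]["gripper_width"]);go([.5415,-.113,.238],rot(-99.85))
for n in ("clamp_ball","clamp_axis"):print([(a["location"],a["confidence"]) for a in spotter.mark_of(c,n)])
```

```text
378 [ 0.5428 -0.1124  0.2582] [ 0.5509 -0.1041  0.2622] [ 0.5338 -0.1225  0.2508]
[ 0.5412 -0.1132  0.31  ] 0.06534669745587669
d [-0.1 72.  -0.2] a [ 0.04 -0.15 -0.06]
[([0.5406, -0.1145, 0.2507], 0.7)]
[]
```

Call:
apply_moves(
  targets=[
    {"dx":0,"dy":40,"dz":0,"ax":0,"ay":0,"az":0,"hand":60},
    {"dx":-1,"dy":72,"dz":0,"ax":0,"ay":0,"az":0,"hand":60},
    {"dx":-1,"dy":72,"dz":0,"ax":0,"ay":0,"az":0,"hand":60},
    {"dx":-1,"dy":72,"dz":0,"ax":0,"ay":0,"az":0,"hand":255},
    {"dx":-1,"dy":72,"dz":0,"ax":0,"ay":0,"az":0,"hand":255},
    {"dx":-1,"dy":72,"dz":0,"ax":0,"ay":0,"az":0,"hand":255},
    {"dx":-1,"dy":72,"dz":0,"ax":0,"ay":0,"az":0,"hand":255},
    {"dx":-1,"dy":72,"dz":0,"ax":0,"ay":0,"az":0,"hand":255},
    {"dx":-1,"dy":72,"dz":0,"ax":0,"ay":0,"az":0,"hand":255},
    {"dx":-1,"dy":72,"dz":0,"ax":0,"ay":0,"az":0,"hand":255},
  ],
  force=20,
)

```text
time_s: 5.38
tool_pos: [0.5443, -0.1128, 0.2402]
eef_rot: [0.059, -0.062, -0.704, 0.705]
wrist_force: [0.1, 1.7, 9.3]
gripper_width: -0.0004
```

```bash
cat >> h.py <<'E'
def arc(C,a0,a1,n,R_=.062):
    """rows (dx,dz,ay) rel. to now, tool upright; angles deg in stand frame; offset kept as now"""
    p,r,s=tool();rel=lambda a:R_*(np.cos(np.deg2rad(a))*XS+np.sin(np.deg2rad(a))*YS)
    for a in np.linspace(a0,a1,n+1)[1:]:
        d=r.T@(rel(a)-rel(a0))*1e3;print('{"dx":%.1f,"dy":0,"dz":%.1f,"ax":0,"ay":%.1f,"az":0,"hand":255},'%(d[0],d[2],-(a-a0)))
E
python3 - <<'E'
from h import *
p,r,s=tool();print(p,p@XS,p@YS,s["gripper_width"],s["wrist_force"])
arc(None,187,258,14)
E
```

```text
[ 0.54430796 -0.1128427   0.24019293] 0.5555882351774549 -0.018064870351950913 -0.0003753078017987528 [0.10099862 1.69089391 9.26950782]
{"dx":-0.9,"dy":0,"dz":5.4,"ax":0,"ay":-5.1,"az":0,"hand":255},
{"dx":-2.3,"dy":0,"dz":10.7,"ax":0,"ay":-10.1,"az":0,"hand":255},
{"dx":-4.1,"dy":0,"dz":15.9,"ax":0,"ay":-15.2,"az":0,"hand":255},
{"dx":-6.4,"dy":0,"dz":20.9,"ax":0,"ay":-20.3,"az":0,"hand":255},
{"dx":-9.2,"dy":0,"dz":25.6,"ax":0,"ay":-25.4,"az":0,"hand":255},
{"dx":-12.3,"dy":0,"dz":30.1,"ax":0,"ay":-30.4,"az":0,"hand":255},
{"dx":-15.8,"dy":0,"dz":34.3,"ax":0,"ay":-35.5,"az":0,"hand":255},
{"dx":-19.7,"dy":0,"dz":38.2,"ax":0,"ay":-40.6,"az":0,"hand":255},
{"dx":-23.9,"dy":0,"dz":41.7,"ax":0,"ay":-45.6,"az":0,"hand":255},
{"dx":-28.4,"dy":0,"dz":44.9,"ax":0,"ay":-50.7,"az":0,"hand":255},
{"dx":-33.2,"dy":0,"dz":47.6,"ax":0,"ay":-55.8,"az":0,"hand":255},
{"dx":-38.2,"dy":0,"dz":49.9,"ax":0,"ay":-60.9,"az":0,"hand":255},
{"dx":-43.3,"dy":0,"dz":51.7,"ax":0,"ay":-65.9,"az":0,"hand":255},
{"dx":-48.7,"dy":0,"dz":53.1,"ax":0,"ay":-71.0,"az":0,"hand":255},
```

Run:
```python
from h import *
np.set_printoptions(precision=4,suppress=True)
c,T=wrist();cv2.imwrite("pics/w2.png",c["color"])
X=cloud(c,T);im=c["color"].astype(int)
m=(im[...,2]>90)&(im[...,1]<60)&(im[...,0]<60)&(X[...,2]>.2)&(X[...,2]<.28)
q=X[m];print(m.sum(),q.mean(0) if m.any() else 0)
for n in("scene","side"):
    c=cams.read_camera(n);print(n,[(a["location"],a["confidence"]) for a in spotter.mark_of(c,"clamp_ball")])
p=px(c,np.array([.55,-.11,.25]));u,v=p.astype(int);cv2.imwrite("pics/s2.png",cv2.resize(c["color"][v-50:v+50,u-65:u+65],None,fx=5,fy=5,interpolation=cv2.INTER_CUBIC))
```

```text
69 [ 0.5498 -0.1163  0.2554]
scene [([0.5445, -0.1128, 0.2519], 0.49)]
side [([0.5414, -0.1128, 0.2477], 0.46)]
```

View pics/w2.png

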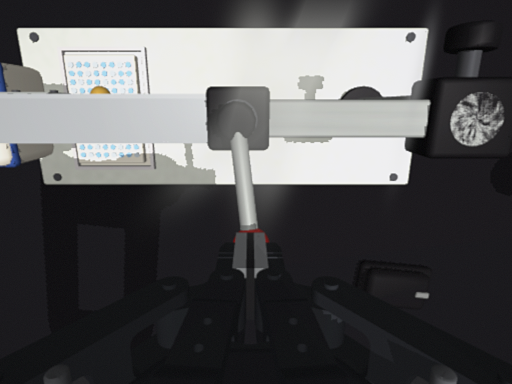

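The wrist view shows the lever arm from the hub (238,120) to (250,230), with red at (232–270,235) just past the finger tips. The fingers look shut, so I'll check from the side camera.

View pics/s2.png

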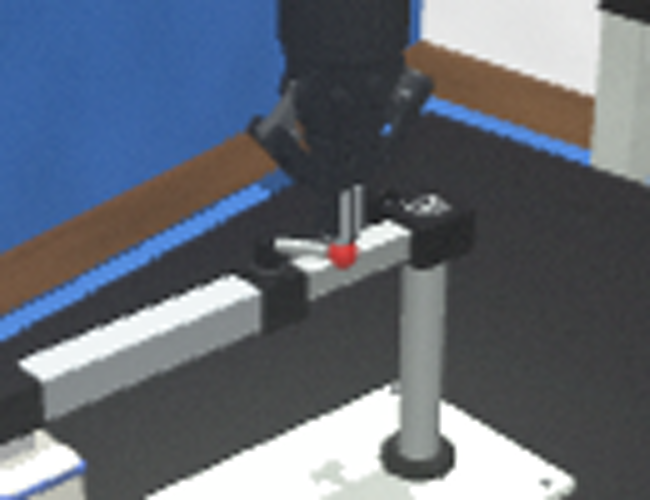

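Run:
```python
from h import *
np.set_printoptions(precision=4,suppress=True)
c,T=wrist();Y=cloud(c,np.array(c["T_tool_cam"]));p,r,s=tool();print(p,s["wrist_force"])
for v in range(226,262,4):print(v,c["color"][v,[240,250,260]].tolist(),Y[v,240],Y[v,250],Y[v,260])
```

```text
[ 0.5443 -0.1129  0.2402] [0.0909 1.2297 9.1055]
226 [[75, 75, 75], [121, 124, 122], [45, 44, 44]] [-0.0079 -0.0104 -0.0048] [-0.0086 -0.0121  0.0003] [0.0926 0.2402 0.0142]
230 [[41, 41, 74], [48, 50, 116], [31, 33, 93]] [-0.0057 -0.0105 -0.0048] [-0.007  -0.0135  0.0003] [-0.0061 -0.0114  0.0054]
234 [[81, 79, 77], [30, 31, 29], [85, 84, 83]] [-0.0108 -0.0274 -0.0043] [-0.0106 -0.027   0.0003] [-0.0106 -0.027   0.0049]
238 [[80, 78, 78], [29, 29, 29], [84, 82, 81]] [-0.0107 -0.0317 -0.0041] [-0.0109 -0.0322  0.0003] [-0.0104 -0.0311  0.0047]
242 [[81, 79, 78], [29, 28, 29], [85, 84, 83]] [-0.0112 -0.0369 -0.004 ] [-0.0104 -0.0353  0.0003] [-0.0108 -0.0361  0.0046]
246 [[79, 78, 77], [25, 25, 25], [84, 83, 81]] [-0.0109 -0.0402 -0.0039] [-0.0104 -0.0392  0.0003] [-0.0106 -0.0396  0.0045]
250 [[77, 76, 75], [25, 25, 23], [79, 77, 77]] [-0.0108 -0.0437 -0.0038] [-0.0108 -0.0438  0.0003] [-0.0102 -0.0425  0.0044]
254 [[79, 78, 77], [23, 21, 22], [79, 78, 77]] [-0.0103 -0.0464 -0.0037] [-0.0106 -0.0469  0.0003] [-0.0109 -0.0475  0.0042]
258 [[77, 76, 75], [22, 23, 22], [78, 77, 76]] [-0.0106 -0.0504 -0.0036] [-0.0107 -0.0506  0.0003] [-0.0102 -0.0496  0.0042]
```

Run:
```python
from h import *
np.set_printoptions(precision=4,suppress=True)
d=np.load("w1.npz");c={"depth":d["depth"],"mtx":d["mtx"]}
cc=cams.read_camera("wrist");Y=cloud(c,np.array(cc["T_tool_cam"]))
v,u=np.indices(d["depth"].shape)
for nm,m in(("L",(u<170)&(u>95)&(v>235)),("R",(u>340)&(u<405)&(v>235))):
    m&=(Y[...,1]>-.11)&(Y[...,1]<.0)&(abs(Y[...,2])<.06);q=Y[m]
    for a in np.arange(-.06,0,.005):
        k=q[(q[:,1]>a)&(q[:,1]<a+.005)]
        if len(k):print(nm,round(a,3),len(k),k.min(0),k.max(0))
```

```text
L -0.06 469 [-0.0114 -0.06   -0.0564] [ 0.0116 -0.055  -0.0421]
L -0.055 414 [-0.0112 -0.055  -0.0562] [ 0.0116 -0.05   -0.0419]
L -0.05 369 [-0.0112 -0.0499 -0.0564] [ 0.0118 -0.045  -0.0421]
L -0.045 316 [-0.0113 -0.045  -0.0561] [ 0.0115 -0.0401 -0.042 ]
L -0.04 216 [-0.0109 -0.04   -0.0494] [ 0.0119 -0.035  -0.0421]
L -0.035 44 [-0.008 -0.035 -0.043] [ 0.0094 -0.0331 -0.0424]
R -0.06 472 [-0.0114 -0.06    0.0422] [ 0.0115 -0.055   0.0566]
R -0.055 416 [-0.0113 -0.055   0.0421] [ 0.0114 -0.05    0.0567]
R -0.05 373 [-0.0113 -0.05    0.0423] [ 0.0117 -0.045   0.0566]
R -0.045 317 [-0.0112 -0.045   0.0423] [ 0.0117 -0.04    0.0562]
R -0.04 221 [-0.011  -0.04    0.0422] [ 0.0117 -0.035   0.0494]
R -0.035 35 [-0.0089 -0.035   0.0426] [ 0.0095 -0.032   0.0433]
```

The fingers end 21.5 mm short of the reported TCP (34 mm short when open), so they closed on top of the ball. I'll raise, open and regrasp lower.

Call:
apply_moves(
  targets=[
    {"dx":0,"dy":-30,"dz":0,"ax":0,"ay":0,"az":0,"hand":60},
    {"dx":0,"dy":-35,"dz":0,"ax":0,"ay":0,"az":0,"hand":60},
    {"dx":0,"dy":-35,"dz":0,"ax":0,"ay":0,"az":0,"hand":60},
    {"dx":0,"dy":-35,"dz":0,"ax":0,"ay":0,"az":0,"hand":60},
    {"dx":0,"dy":-35,"dz":0,"ax":0,"ay":0,"az":0,"hand":60},
    {"dx":0,"dy":0,"dz":0,"ax":0,"ay":0,"az":0,"hand":60},
    {"dx":0,"dy":23,"dz":0,"ax":0,"ay":0,"az":0,"hand":60},
    {"dx":0,"dy":23,"dz":0,"ax":0,"ay":0,"az":0,"hand":60},
    {"dx":0,"dy":23,"dz":0,"ax":0,"ay":0,"az":0,"hand":255},
    {"dx":0,"dy":23,"dz":0,"ax":0,"ay":0,"az":0,"hand":255},
    {"dx":0,"dy":23,"dz":0,"ax":0,"ay":0,"az":0,"hand":255},
    {"dx":0,"dy":23,"dz":0,"ax":0,"ay":0,"az":0,"hand":255},
    {"dx":0,"dy":23,"dz":0,"ax":0,"ay":0,"az":0,"hand":255},
    {"dx":0,"dy":23,"dz":0,"ax":0,"ay":0,"az":0,"hand":255},
  ],
  force=20,
)

```text
time_s: 6.9
tool_pos: [0.5436, -0.1129, 0.2156]
eef_rot: [0.06, -0.061, -0.704, 0.705]
wrist_force: [-1.2, -0.4, 6.1]
gripper_width: 0.0169
```

Run:
```python
from h import *
p,r,s=tool();print(p,p@XS,p@YS,s["gripper_width"],s["wrist_force"])
arc(None,187,257,10)
```

```text
[ 0.5435949  -0.1129069   0.21563085] 0.5548966762250882 -0.0182501049937963 0.0169297683249975 [-1.21747811 -0.40671754  6.05456938]
{"dx":-1.4,"dy":0,"dz":7.4,"ax":0,"ay":-7.0,"az":0,"hand":255},
{"dx":-3.7,"dy":0,"dz":14.7,"ax":0,"ay":-14.0,"az":0,"hand":255},
{"dx":-6.8,"dy":0,"dz":21.5,"ax":0,"ay":-21.0,"az":0,"hand":255},
{"dx":-10.8,"dy":0,"dz":28.0,"ax":0,"ay":-28.0,"az":0,"hand":255},
{"dx":-15.5,"dy":0,"dz":33.9,"ax":0,"ay":-35.0,"az":0,"hand":255},
{"dx":-20.9,"dy":0,"dz":39.2,"ax":0,"ay":-42.0,"az":0,"hand":255},
{"dx":-26.9,"dy":0,"dz":43.8,"ax":0,"ay":-49.0,"az":0,"hand":255},
{"dx":-33.4,"dy":0,"dz":47.7,"ax":0,"ay":-56.0,"az":0,"hand":255},
{"dx":-40.3,"dy":0,"dz":50.7,"ax":0,"ay":-63.0,"az":0,"hand":255},
{"dx":-47.6,"dy":0,"dz":52.8,"ax":0,"ay":-70.0,"az":0,"hand":255},
```

Call:
apply_moves(
  targets=[
    {"dx":-0.6,"dy":0,"dz":3.7,"ax":0,"ay":-3.5,"az":0,"hand":255},
    {"dx":-1.4,"dy":0,"dz":7.4,"ax":0,"ay":-7.0,"az":0,"hand":255},
    {"dx":-2.5,"dy":0,"dz":11,"ax":0,"ay":-10.5,"az":0,"hand":255},
    {"dx":-3.7,"dy":0,"dz":14.7,"ax":0,"ay":-14.0,"az":0,"hand":255},
    {"dx":-5.2,"dy":0,"dz":18.2,"ax":0,"ay":-17.5,"az":0,"hand":255},
    {"dx":-6.8,"dy":0,"dz":21.5,"ax":0,"ay":-21.0,"az":0,"hand":255},
    {"dx":-8.7,"dy":0,"dz":24.8,"ax":0,"ay":-24.5,"az":0,"hand":255},
    {"dx":-10.8,"dy":0,"dz":28.0,"ax":0,"ay":-28.0,"az":0,"hand":255},
    {"dx":-13.1,"dy":0,"dz":31,"ax":0,"ay":-31.5,"az":0,"hand":255},
    {"dx":-15.5,"dy":0,"dz":33.9,"ax":0,"ay":-35.0,"az":0,"hand":255},
    {"dx":-20.9,"dy":0,"dz":39.2,"ax":0,"ay":-42.0,"az":0,"hand":255},
    {"dx":-26.9,"dy":0,"dz":43.8,"ax":0,"ay":-49.0,"az":0,"hand":255},
    {"dx":-33.4,"dy":0,"dz":47.7,"ax":0,"ay":-56.0,"az":0,"hand":255},
    {"dx":-40.3,"dy":0,"dz":50.7,"ax":0,"ay":-63.0,"az":0,"hand":255},
    {"dx":-47.6,"dy":0,"dz":52.8,"ax":0,"ay":-70.0,"az":0,"hand":255},
    {"dx":-47.6,"dy":0,"dz":52.8,"ax":0,"ay":-70.0,"az":0,"hand":255},
  ],
  force=20,
)

```text
time_s: 8.23
tool_pos: [0.5821, -0.1732, 0.2154]
eef_rot: [-0.357, 0.356, -0.61, 0.611]
wrist_force: [1.0, -0.6, 5.8]
gripper_width: 0.017
```

Run:
```python
from h import *
p,r,s=tool();f=s["wrist_force"];print(p,p@XS,p@YS,s["gripper_width"],"f xs,ys,z",f@XS,f@YS,f[2],s["joint_pos"])
rel=np.array([p@XS-.6155,p@YS+.011]);print(rel,np.rad2deg(np.arctan2(rel[1],rel[0]))%360,np.hypot(*rel))
arc(None,257,267,2)
```

```text
[ 0.58207235 -0.17315281  0.21540536] 0.6031131588843439 -0.07102561566295619 0.017022158589151175 f xs,ys,z 1.0581205953877926 -0.4396236350854732 5.800118359692034 [-3.74093126e-01  1.46320914e-01  1.46206032e+00  8.52486226e-04
  1.53170215e+00  1.38756965e-01]
[-0.01238684 -0.06002562] 258.3401553117372 0.061290361138938
{"dx":-0.8,"dy":0,"dz":5.3,"ax":0,"ay":-5.0,"az":0,"hand":255},
{"dx":-2.2,"dy":0,"dz":10.6,"ax":0,"ay":-10.0,"az":0,"hand":255},
```

Call:
apply_moves(
  targets=[
    {"dx":-0.2,"dy":0,"dz":2,"ax":0,"ay":-2,"az":0,"hand":255},
    {"dx":-0.5,"dy":0,"dz":3.5,"ax":0,"ay":-3.5,"az":0,"hand":255},
    {"dx":-0.5,"dy":0,"dz":3.5,"ax":0,"ay":-3.5,"az":0,"hand":255},
  ],
)

```text
time_s: 8.48
tool_pos: [0.5844, -0.174, 0.2154]
eef_rot: [0.374, -0.373, 0.601, -0.6]
wrist_force: [-2.9, 1.7, 7.5]
gripper_width: 0.0176
```

Call:
apply_moves(
  targets=[
    {"dx":0,"dy":0,"dz":0,"ax":0,"ay":0,"az":0,"hand":0},
    {"dx":0,"dy":0,"dz":0,"ax":0,"ay":0,"az":0,"hand":0},
    {"dx":0,"dy":0,"dz":0,"ax":0,"ay":0,"az":0,"hand":0},
    {"dx":0,"dy":-40,"dz":0,"ax":0,"ay":0,"az":0,"hand":0},
    {"dx":0,"dy":-80,"dz":0,"ax":0,"ay":0,"az":0,"hand":0},
    {"dx":0,"dy":-80,"dz":0,"ax":0,"ay":0,"az":0,"hand":0},
  ],
)

```text
time_s: 8.98
tool_pos: [0.5866, -0.175, 0.303]
eef_rot: [-0.375, 0.37, -0.598, 0.604]
wrist_force: [1.4, -1.1, 2.6]
gripper_width: 0.0849
```

Run:
```python
from h import *
np.set_printoptions(precision=4,suppress=True)
c,T=wrist();X=cloud(c,T);im=c["color"].astype(int);p,r,s=tool();print(p)
m=(im[...,2]>90)&(im[...,1]<60)&(im[...,0]<60)&(X[...,2]>.235)&(X[...,2]<.28);q=X[m];print(m.sum(),q.mean(0),q.mean(0)@XS,q.mean(0)@YS)
go([.6189,-.0333,.28],rot(-9.85))
```

```text
[ 0.5863 -0.1749  0.2999]
59 [ 0.5781 -0.1712  0.2574] 0.5988644169551811 -0.06981123433140692
d [-141.4   19.7  -33.8] a [ -0.49 -16.51   0.  ]
```

Call:
apply_moves(
  targets=[
    {"dx":-141.4,"dy":20,"dz":-33.8,"ax":-0.5,"ay":-16.5,"az":0,"hand":0},
    {"dx":-141.4,"dy":20,"dz":-33.8,"ax":-0.5,"ay":-16.5,"az":0,"hand":0},
    {"dx":-141.4,"dy":20,"dz":-33.8,"ax":-0.5,"ay":-16.5,"az":0,"hand":0},
    {"dx":-141.4,"dy":20,"dz":-33.8,"ax":-0.5,"ay":-16.5,"az":0,"hand":0},
    {"dx":-141.4,"dy":20,"dz":-33.8,"ax":-0.5,"ay":-16.5,"az":0,"hand":0},
    {"dx":-141.4,"dy":20,"dz":-33.8,"ax":-0.5,"ay":-16.5,"az":0,"hand":0},
  ],
)

```text
time_s: 9.53
tool_pos: [0.6161, -0.031, 0.2725]
eef_rot: [0.454, -0.458, 0.544, -0.537]
wrist_force: [-0.4, 0.6, 0.1]
gripper_width: 0.0857
```

Run:
```python
from h import *
np.set_printoptions(precision=4,suppress=True)
c,T=wrist();X=cloud(c,T);p,r,s=tool();print(p,p@XS,p@YS);cv2.imwrite("pics/w3.png",c["color"])
m=(abs(X[...,2]-.214)<.003)&(abs(X@YS-.075)<.07);q=X[m];k=np.polyfit(q@YS,q@XS,1);print(m.sum(),"slope deg",np.rad2deg(np.arctan(k[0])),np.percentile(q@XS,[1,50,99]))
for lo in(.03,.05,.07,.09,.11):
    g=q[abs(q@YS-lo)<.01];
    if len(g):print(lo,len(g),np.percentile(g@XS,[1,99]))
im=c["color"].astype(int);b=(im[...,2]>150)&(im[...,0]<110)&(im[...,1]>90)&(abs(X[...,2]-.2)<.03);print("brass",b.sum(),(X[b].mean(0),X[b].mean(0)@XS,X[b].mean(0)@YS) if b.any() else 0)
go([.6189,-.0333,.157],rot(-9.85))
print([(np.array(a["location"]),np.array(a["location"])@YS,a["confidence"]) for q_ in("button_tip","sleeve_grip") for a in spotter.mark_of(c,q_)])
```

```text
[ 0.6161 -0.0323  0.273 ] 0.6125496814041346 0.07357453093231625
7361 slope deg 0.01766175056507325 [0.6009 0.6149 0.6287]
0.03 864 [0.6013 0.6282]
0.05 935 [0.6008 0.6284]
0.07 1005 [0.6009 0.6286]
0.09 1074 [0.6011 0.6283]
0.11 1178 [0.6013 0.6292]
brass 29 (array([ 0.6347, -0.036 ,  0.2035]), np.float64(0.631512203127322), np.float64(0.07309174196049553))
d [  0.7 116.    4.2] a [ 0.62  0.04 -0.08]
[(array([ 0.6349, -0.0401,  0.1988]), np.float64(0.06910305435244936), 0.5)]
```

View pics/w3.png

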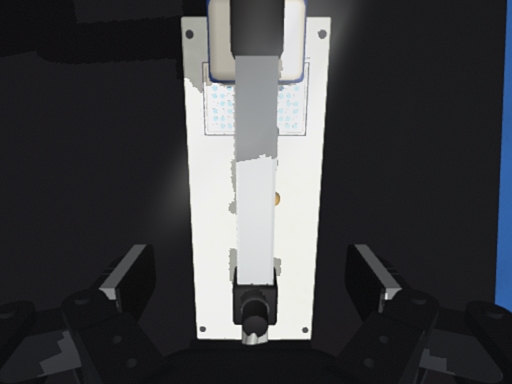

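The view shows the sleeve between the open fingers, the button at (276,199) and the clamp hub at (255,310). Everything is lined up, so I'll lower and pinch.

Call:
apply_moves(
  targets=[
    {"dx":0.5,"dy":40,"dz":2.5,"ax":0.6,"ay":0,"az":0,"hand":0},
    {"dx":0.5,"dy":80,"dz":2.5,"ax":0.6,"ay":0,"az":0,"hand":0},
    {"dx":0.5,"dy":116,"dz":2.5,"ax":0.6,"ay":0,"az":0,"hand":0},
    {"dx":0.5,"dy":116,"dz":2.5,"ax":0.6,"ay":0,"az":0,"hand":135},
    {"dx":0.5,"dy":116,"dz":2.5,"ax":0.6,"ay":0,"az":0,"hand":135},
    {"dx":0.5,"dy":116,"dz":2.5,"ax":0.6,"ay":0,"az":0,"hand":135},
    {"dx":0.5,"dy":116,"dz":2.5,"ax":0.6,"ay":0,"az":0,"hand":135},
  ],
  force=40,
)

```text
time_s: 10.27
tool_pos: [0.6199, -0.0337, 0.1618]
eef_rot: [-0.457, 0.453, -0.54, 0.543]
wrist_force: [-0.2, 0.2, 0.6]
gripper_width: 0.0405
```

Run:
```python
from h import *
p,r,s=tool();f=np.array(s["wrist_force"]);print(p,p@XS,p@YS,s["gripper_width"],f@XS,f@YS,f[2])
go(.615*XS+.0731*YS+np.array([0,0,.157]),rot(-9.85))
```

```text
[ 0.61991137 -0.0336817   0.1618334 ] 0.6165351530642409 0.07286265033924826 0.040526945944985696 -0.22351569744692967 0.1300261731027837 0.5925196627922377
d [-0.2  4.8 -1.6] a [-0.36 -0.05 -0.12]
```

Call:
apply_moves(
  targets=[
    {"dx":0,"dy":4,"dz":-1,"ax":0,"ay":0,"az":0,"hand":135},
    {"dx":0,"dy":4,"dz":-1,"ax":0,"ay":0,"az":0,"hand":255},
    {"dx":0,"dy":4,"dz":-1,"ax":0,"ay":0,"az":0,"hand":255},
    {"dx":0,"dy":4,"dz":-1,"ax":0,"ay":0,"az":0,"hand":255},
    {"dx":0,"dy":4,"dz":-1,"ax":0,"ay":0,"az":0,"hand":255},
    {"dx":0,"dy":4,"dz":-1,"ax":0,"ay":0,"az":0,"hand":255},
  ],
  force=40,
)

```text
time_s: 10.77
tool_pos: [0.6193, -0.0331, 0.1562]
eef_rot: [-0.457, 0.453, -0.54, 0.543]
wrist_force: [8.6, -2.5, 0.9]
gripper_width: 0.0276
```

Run:
```python
from h import *
for i in range(4):
    p,r,s=tool();f=np.array(s["wrist_force"]);print(p.round(4),p@XS,p@YS,s["gripper_width"],"f xs ys z",f@XS,f@YS,f[2])
    if i<3:cams.read_camera("side")
go(.615*XS+.0731*YS+np.array([0,0,.157]),rot(-9.85))
```

```text
[ 0.6193 -0.0331  0.1562] 0.615876192264255 0.0732942533310954 0.027550676956330462 f xs ys z 8.895238352417726 -0.9435911590601939 0.8911862871119068
[ 0.6193 -0.0331  0.1562] 0.6158655861569514 0.07333844065787594 0.028014229440759847 f xs ys z 8.36772848237104 -0.13696152056833888 1.8350563038626464
[ 0.6193 -0.0332  0.1562] 0.6158842729178517 0.073284193565643 0.027878570724506307 f xs ys z 8.834744907976324 -1.2698210315005258 0.37498380244549023
[ 0.6193 -0.0332  0.1562] 0.6158624441399255 0.07327562472768091 0.02770491274446313 f xs ys z 8.745238324064378 -0.14750044736234597 1.7771455171075146
d [ 0.2 -0.8 -0.9] a [-0.4  -0.01 -0.11]
```

Call:
apply_moves(
  targets=[
    {"dx":0,"dy":0,"dz":0.4,"ax":0,"ay":0,"az":0,"hand":255},
    {"dx":0.5,"dy":0,"dz":0.4,"ax":0,"ay":0,"az":0,"hand":255},
    {"dx":1,"dy":0,"dz":0.4,"ax":0,"ay":0,"az":0,"hand":255},
    {"dx":1.5,"dy":0,"dz":0.4,"ax":0,"ay":0,"az":0,"hand":255},
    {"dx":2,"dy":0,"dz":0.4,"ax":0,"ay":0,"az":0,"hand":255},
  ],
  force=40,
)

```text
time_s: 11.33
tool_pos: [0.6192, -0.0339, 0.1562]
eef_rot: [-0.458, 0.453, -0.54, 0.542]
wrist_force: [7.6, 4.0, 1.8]
gripper_width: 0.0277
```

Run:
```python
from h import *
p,r,s=tool();f=np.array(s["wrist_force"]);print(p.round(4),p@XS,p@YS,s["gripper_width"],"f xs ys z",f@XS,f@YS,f[2])
```

```text
[ 0.6192 -0.0339  0.1562] 0.6158620650766967 0.07249631122751653 0.027722159294658575 f xs ys z 6.841511312541567 5.222670623830485 1.8117658688159728
```

Call:
apply_moves(
  targets=[
    {"dx":0.5,"dy":0,"dz":0.6,"ax":0,"ay":0,"az":0,"hand":255},
    {"dx":1,"dy":0,"dz":1.2,"ax":0,"ay":0,"az":0,"hand":255},
    {"dx":1.5,"dy":0,"dz":1.2,"ax":0,"ay":0,"az":0,"hand":255},
    {"dx":2,"dy":0,"dz":1.2,"ax":0,"ay":0,"az":0,"hand":255},
    {"dx":2.5,"dy":0,"dz":1.2,"ax":0,"ay":0,"az":0,"hand":255},
    {"dx":3,"dy":0,"dz":1.2,"ax":0,"ay":0,"az":0,"hand":255},
    {"dx":3.5,"dy":0,"dz":1.2,"ax":0,"ay":0,"az":0,"hand":255},
    {"dx":4,"dy":0,"dz":1.2,"ax":0,"ay":0,"az":0,"hand":255},
  ],
  force=40,
)

```text
time_s: 12.0
tool_pos: [0.6187, -0.0364, 0.1561]
eef_rot: [0.458, -0.453, 0.541, -0.541]
wrist_force: [1.2, 11.0, 6.5]
gripper_width: 0.0275
```

Run:
```python
from h import *
p,r,s=tool();f=np.array(s["wrist_force"]);print(p.round(4),p@XS,p@YS,s["gripper_width"],"f xs ys z",f@XS,f@YS,f[2])
```

```text
[ 0.6187 -0.0364  0.1561] 0.6157856292662403 0.06996690901383652 0.027546208024179997 f xs ys z -0.6666651898582121 11.081031549988474 6.482742748441764
```

Call:
apply_moves(
  targets=[
    {"dx":0.7,"dy":0,"dz":0,"ax":0,"ay":0,"az":0,"hand":255},
    {"dx":1.4,"dy":0,"dz":0,"ax":0,"ay":0,"az":0,"hand":255},
    {"dx":2.1,"dy":0,"dz":0,"ax":0,"ay":0,"az":0,"hand":255},
    {"dx":2.8,"dy":0,"dz":0,"ax":0,"ay":0,"az":0,"hand":255},
    {"dx":3.5,"dy":0,"dz":0,"ax":0,"ay":0,"az":0,"hand":255},
    {"dx":4.2,"dy":0,"dz":0,"ax":0,"ay":0,"az":0,"hand":255},
  ],
  force=40,
)

```text
time_s: 12.5
tool_pos: [0.6177, -0.0418, 0.1561]
eef_rot: [-0.457, 0.454, -0.541, 0.541]
wrist_force: [0.0, 4.3, 7.1]
gripper_width: 0.0276
```

Run:
```python
from h import *
p,r,s=tool();f=np.array(s["wrist_force"]);print(p.round(4),p@XS,p@YS,s["gripper_width"],"f xs ys z",f@XS,f@YS,f[2])
```

```text
[ 0.6177 -0.0418  0.1561] 0.6157543594001063 0.06450068985618213 0.02755634693177649 f xs ys z -0.6958461182914308 4.288490927260519 7.141455177486786
```

Call:
apply_moves(
  targets=[
    {"dx":1.5,"dy":0,"dz":0,"ax":0,"ay":0,"az":0,"hand":255},
    {"dx":3,"dy":0,"dz":0,"ax":0,"ay":0,"az":0,"hand":255},
    {"dx":4.5,"dy":0,"dz":0,"ax":0,"ay":0,"az":0,"hand":255},
    {"dx":6,"dy":0,"dz":0,"ax":0,"ay":0,"az":0,"hand":255},
    {"dx":7.5,"dy":0,"dz":0,"ax":0,"ay":0,"az":0,"hand":255},
    {"dx":9,"dy":0,"dz":0,"ax":0,"ay":0,"az":0,"hand":255},
    {"dx":10.5,"dy":0,"dz":0,"ax":0,"ay":0,"az":0,"hand":255},
    {"dx":12,"dy":0,"dz":0,"ax":0,"ay":0,"az":0,"hand":255},
    {"dx":13.5,"dy":0,"dz":0,"ax":0,"ay":0,"az":0,"hand":255},
    {"dx":15,"dy":0,"dz":0,"ax":0,"ay":0,"az":0,"hand":255},
    {"dx":16.5,"dy":0,"dz":0,"ax":0,"ay":0,"az":0,"hand":255},
    {"dx":18,"dy":0,"dz":0,"ax":0,"ay":0,"az":0,"hand":255},
  ],
  force=40,
)

```text
time_s: 13.5
tool_pos: [0.6147, -0.0597, 0.1561]
eef_rot: [-0.457, 0.454, -0.541, 0.541]
wrist_force: [-0.8, 5.0, 6.4]
gripper_width: 0.0279
```

Run:
```python
from h import *
p,r,s=tool();f=np.array(s["wrist_force"]);print(p.round(4),p@XS,p@YS,s["gripper_width"],"f xs ys z",f@XS,f@YS,f[2])
```

```text
[ 0.6147 -0.0597  0.1561] 0.6158024626736829 0.046353029252403644 0.027875598852546028 f xs ys z -1.6657720308492945 4.7653730759526285 6.388507297921828
```

Call:
apply_moves(
  targets=[
    {"dx":1,"dy":0,"dz":0,"ax":0,"ay":0,"az":0,"hand":255},
    {"dx":2,"dy":0,"dz":0,"ax":0,"ay":0,"az":0,"hand":255},
    {"dx":3,"dy":0,"dz":0,"ax":0,"ay":0,"az":0,"hand":255},
    {"dx":4,"dy":0,"dz":0,"ax":0,"ay":0,"az":0,"hand":255},
    {"dx":5,"dy":0,"dz":0,"ax":0,"ay":0,"az":0,"hand":255},
    {"dx":6,"dy":0,"dz":0,"ax":0,"ay":0,"az":0,"hand":255},
    {"dx":7,"dy":0,"dz":0,"ax":0,"ay":0,"az":0,"hand":255},
  ],
  force=40,
)

```text
time_s: 14.08
tool_pos: [0.6134, -0.0668, 0.1561]
eef_rot: [-0.457, 0.454, -0.541, 0.541]
wrist_force: [-1.7, 2.5, 6.5]
gripper_width: 0.0278
```

Call:
apply_moves(
  targets=[
    {"dx":0.5,"dy":0,"dz":0,"ax":0,"ay":0,"az":0,"hand":255},
    {"dx":1,"dy":0,"dz":0,"ax":0,"ay":0,"az":0,"hand":255},
    {"dx":1.5,"dy":0,"dz":0,"ax":0,"ay":0,"az":0,"hand":255},
  ],
)

```text
time_s: 14.33
tool_pos: [0.6131, -0.0689, 0.1561]
eef_rot: [-0.457, 0.454, -0.541, 0.542]
wrist_force: [-1.4, -0.4, 7.4]
gripper_width: 0.0273
```

Run:
```python
from h import *
for i in range(4):
    p,r,s=tool();f=np.array(s["wrist_force"]);print(p.round(4),p@XS,73.3-1e3*(p@YS),"f xs ys z",f@XS,f@YS,f[2])
    c=cams.read_camera("scene") if i else cams.read_camera("wrist")
print([(a["location"],a["confidence"]) for a in spotter.mark_of(c,"button_tip")])
```

```text
[ 0.6131 -0.0689  0.1561] 0.615817121326219 36.31138068214471 f xs ys z -1.305724050636306 -0.6230872488849226 7.44944626686798
[ 0.6129 -0.0693  0.1561] 0.6157670837099721 36.72390174482591 f xs ys z -1.5451125772748975 -3.541693410680408 7.038182632100782
[ 0.6129 -0.0698  0.1562] 0.6157699162502056 37.182787422986195 f xs ys z -2.3674337565828494 -5.428278643286625 7.372702428663793
[ 0.6128 -0.0702  0.1561] 0.6157874973929947 37.596008648597056 f xs ys z -2.6214594719588304 -5.624169084560988 7.31689692754296
[([0.6358, 0.0397, 0.0199], 0.44)]
```

Call:
apply_moves(
  targets=[
    {"dx":0.5,"dy":0,"dz":0,"ax":0,"ay":0,"az":0,"hand":255},
    {"dx":1,"dy":0,"dz":0,"ax":0,"ay":0,"az":0,"hand":255},
    {"dx":1,"dy":0,"dz":0,"ax":0,"ay":0,"az":0,"hand":255},
  ],
)

```text
time_s: 14.83
tool_pos: [0.6127, -0.0708, 0.1561]
eef_rot: [-0.456, 0.454, -0.54, 0.542]
wrist_force: [-2.3, -2.5, 7.5]
gripper_width: 0.0275
```

Run:
```python
from h import *
for i in range(4):
    p,r,s=tool();f=np.array(s["wrist_force"]);print(s["time_s"],73.3-1e3*(p@YS),"f xs ys z",f@XS,f@YS,f[2])
    cams.read_camera("wrist")
```

```text
14.8333 38.24102772393836 f xs ys z -1.866600968367011 -2.8581076624239863 7.4842153636029956
14.8833 38.24176418701005 f xs ys z -1.243983057882218 -2.8302103502335183 7.107118812849225
14.9333 38.24388913616004 f xs ys z -1.9398846742303628 -2.455055562681068 7.347563714395314
14.9833 38.25068112821579 f xs ys z -1.6598624061223748 -2.424422588973574 7.356358585260966
```

Call:
apply_moves(
  targets=[
    {"dx":0.5,"dy":0,"dz":0,"ax":0,"ay":0,"az":0,"hand":255},
    {"dx":1,"dy":0,"dz":0,"ax":0,"ay":0,"az":0,"hand":255},
    {"dx":1,"dy":0,"dz":0,"ax":0,"ay":0,"az":0,"hand":255},
    {"dx":1,"dy":0,"dz":0,"ax":0,"ay":0,"az":0,"hand":255},
  ],
)

```text
time_s: 15.37
tool_pos: [0.6127, -0.0711, 0.1561]
eef_rot: [-0.457, 0.454, -0.541, 0.542]
wrist_force: [-1.5, 1.0, 7.2]
gripper_width: 0.0273
```

Run:
```python
from h import *
for i in range(2):
    p,r,s=tool();f=np.array(s["wrist_force"]);print(s["time_s"],73.3-1e3*(p@YS),"f xs ys z",f@XS,f@YS,f[2])
    if not i:cams.read_camera("wrist")
```

```text
15.3667 38.51926480623276 f xs ys z -1.6891988047702808 0.7305127430363572 7.177681272030474
15.4167 38.49141424295392 f xs ys z -2.3033068650024218 0.542936811783069 6.848582084751336
```

Call:
apply_moves(
  targets=[
    {"dx":0.5,"dy":0,"dz":0,"ax":0,"ay":0,"az":0,"hand":255},
    {"dx":1,"dy":0,"dz":0,"ax":0,"ay":0,"az":0,"hand":255},
    {"dx":1,"dy":0,"dz":0,"ax":0,"ay":0,"az":0,"hand":255},
    {"dx":1,"dy":0,"dz":0,"ax":0,"ay":0,"az":0,"hand":255},
  ],
)

```text
time_s: 15.75
tool_pos: [0.6126, -0.0716, 0.1561]
eef_rot: [-0.457, 0.454, -0.541, 0.541]
wrist_force: [-1.8, 3.2, 7.2]
gripper_width: 0.0278
```

Run:
```python
from h import *
p,r,s=tool();f=np.array(s["wrist_force"]);print(s["time_s"],73.3-1e3*(p@YS),"f xs ys z",f@XS,f@YS,f[2])
```

```text
15.75 39.0482079435197 f xs ys z -2.351301292692819 2.8127443076161365 7.160562673058408
```

Call:
apply_moves(
  targets=[
    {"dx":-0.6,"dy":0,"dz":0,"ax":0,"ay":0,"az":0,"hand":255},
    {"dx":-0.6,"dy":0,"dz":0,"ax":0,"ay":0,"az":0,"hand":0},
    {"dx":-0.6,"dy":0,"dz":0,"ax":0,"ay":0,"az":0,"hand":0},
    {"dx":-0.6,"dy":0,"dz":0,"ax":0,"ay":0,"az":0,"hand":0},
    {"dx":-0.6,"dy":0,"dz":0,"ax":0,"ay":0,"az":0,"hand":0},
    {"dx":-0.6,"dy":-40,"dz":0,"ax":0,"ay":0,"az":0,"hand":0},
    {"dx":-0.6,"dy":-80,"dz":0,"ax":0,"ay":0,"az":0,"hand":0},
    {"dx":-0.6,"dy":-120,"dz":0,"ax":0,"ay":0,"az":0,"hand":0},
    {"dx":-0.6,"dy":-125,"dz":0,"ax":0,"ay":0,"az":0,"hand":0},
    {"dx":-0.6,"dy":-125,"dz":0,"ax":0,"ay":0,"az":0,"hand":0},
  ],
)

```text
time_s: 16.58
tool_pos: [0.6136, -0.0721, 0.2838]
eef_rot: [-0.458, 0.453, -0.539, 0.543]
wrist_force: [-1.0, -0.6, 0.7]
gripper_width: 0.0852
```

Run:
```python
from h import *
np.set_printoptions(precision=4,suppress=True)
c,T=wrist();X=cloud(c,T);im=c["color"].astype(int);print(tool()[0])
b=(im[...,2]>150)&(im[...,0]<110)&(im[...,1]>90)&(abs(X[...,2]-.2)<.03);q=X[b];print("brass",b.sum(),(q.mean(0),q.mean(0)@XS,q.mean(0)@YS,(q@XS).max()) if b.any() else 0)
for n in("scene","side"):
    k=cams.read_camera(n);print(n,[(np.array(a["location"]),np.array(a["location"])@XS,np.array(a["location"])@YS,a["confidence"]) for a in spotter.mark_of(k,"clamp_ball")])
cv2.imwrite("pics/w4.png",cv2.resize(c["color"][40:384,130:380],None,fx=2.3,fy=1.7,interpolation=cv2.INTER_CUBIC))
```

```text
[ 0.6125 -0.0718  0.2807]
brass 0 0
scene []
side [(array([ 0.576 , -0.2113,  0.2507]), np.float64(0.6036561335824336), np.float64(-0.10964926989408971), 0.42), (array([ 0.473 , -0.4743,  0.0605]), np.float64(0.5471657008306777), np.float64(-0.3863925281814766), 0.42)]
```

View pics/w4.png

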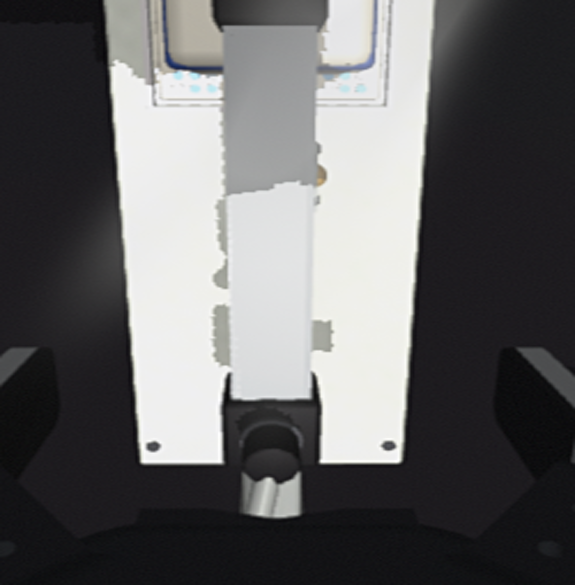

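The picture shows the brass button proud at (320,173), between the plate's screws, so it has clicked out. The lever arm runs back toward the column. Next is the ball.

Run:
```python
from h import *
go(.605*XS-.110*YS+np.array([0,0,.31]),rot(-26.35))
```

```text
d [144.  -34.   -8.8] a [ 0.19 16.49 -0.09]
```

Call:
apply_moves(
  targets=[
    {"dx":0,"dy":-34,"dz":0,"ax":0,"ay":0,"az":0,"hand":0},
    {"dx":144,"dy":-34,"dz":-9,"ax":0,"ay":16.5,"az":0,"hand":0},
    {"dx":144,"dy":-34,"dz":-9,"ax":0,"ay":16.5,"az":0,"hand":0},
    {"dx":144,"dy":-34,"dz":-9,"ax":0,"ay":16.5,"az":0,"hand":0},
    {"dx":144,"dy":-34,"dz":-9,"ax":0,"ay":16.5,"az":0,"hand":0},
    {"dx":144,"dy":-34,"dz":-9,"ax":0,"ay":16.5,"az":0,"hand":60},
    {"dx":144,"dy":-34,"dz":-9,"ax":0,"ay":16.5,"az":0,"hand":60},
  ],
  force=20,
)

```text
time_s: 17.42
tool_pos: [0.577, -0.2129, 0.3106]
eef_rot: [0.372, -0.372, 0.603, -0.6]
wrist_force: [0.3, 0.1, -0.5]
gripper_width: 0.0657
```

Run:
```python
from h import *
np.set_printoptions(precision=4,suppress=True)
c,T=wrist();X=cloud(c,T);im=c["color"].astype(int);p,r,s=tool();print(p,s["gripper_width"])
m=(im[...,2]>80)&(im[...,1]<60)&(im[...,0]<60)&(X[...,2]>.235)&(X[...,2]<.28);q=X[m];print(m.sum(),q.mean(0),q.min(0),q.max(0),q.mean(0)@XS,q.mean(0)@YS)
t=q.mean(0).copy();t[2]=.217
go(t,rot(-26.35));print([(a["location"],a["confidence"]) for a in spotter.mark_of(c,"clamp_ball")])
```

```text
[ 0.5775 -0.2118  0.3109] 0.06536428713294934
36 [ 0.5706 -0.2108  0.2573] [ 0.569  -0.2184  0.2547] [ 0.5741 -0.2049  0.2593] 0.5982437675543643 -0.11011713316713284
d [ 2.4 93.9 -6.4] a [ 0.14 -0.05 -0.14]
[([0.577, -0.2143, 0.2526], 0.77), ([0.4688, -0.4738, 0.0634], 0.63)]
```

Call:
apply_moves(
  targets=[
    {"dx":0,"dy":40,"dz":0,"ax":0,"ay":0,"az":0,"hand":60},
    {"dx":0.5,"dy":80,"dz":-1,"ax":0,"ay":0,"az":0,"hand":60},
    {"dx":0.5,"dy":95,"dz":-1,"ax":0,"ay":0,"az":0,"hand":60},
    {"dx":0.5,"dy":95,"dz":-1,"ax":0,"ay":0,"az":0,"hand":60},
    {"dx":0.5,"dy":95,"dz":-1,"ax":0,"ay":0,"az":0,"hand":255},
    {"dx":0.5,"dy":95,"dz":-1,"ax":0,"ay":0,"az":0,"hand":255},
    {"dx":0.5,"dy":95,"dz":-1,"ax":0,"ay":0,"az":0,"hand":255},
    {"dx":0.5,"dy":95,"dz":-1,"ax":0,"ay":0,"az":0,"hand":255},
    {"dx":0.5,"dy":95,"dz":-1,"ax":0,"ay":0,"az":0,"hand":255},
    {"dx":0.5,"dy":95,"dz":-1,"ax":0,"ay":0,"az":0,"hand":255},
  ],
  force=20,
)

```text
time_s: 18.35
tool_pos: [0.5779, -0.2121, 0.2199]
eef_rot: [-0.374, 0.371, -0.6, 0.601]
wrist_force: [-1.5, 0.7, 6.4]
gripper_width: 0.017
```

Run:
```python
from h import *
p,r,s=tool();f=s["wrist_force"];print(p,p@XS,p@YS,s["gripper_width"],"f",f@XS,f@YS,f[2])
rel=np.array([p@XS-.6152,p@YS+.0497]);a=np.rad2deg(np.arctan2(rel[1],rel[0]))%360;print(a,np.hypot(*rel))
arc(None,a,182,13)
```

```text
[ 0.57791445 -0.21207263  0.21989088] 0.6056745318058071 -0.11008300587274997 0.016977276106044693 f -1.6041458928536665 0.47843596015057394 6.365459460008689
261.03541927638236 0.06112971407218536
{"dx":0.5,"dy":0,"dz":-6.6,"ax":0,"ay":6.1,"az":0,"hand":255},
{"dx":0.3,"dy":0,"dz":-13.1,"ax":0,"ay":12.2,"az":0,"hand":255},
{"dx":-0.5,"dy":0,"dz":-19.6,"ax":0,"ay":18.2,"az":0,"hand":255},
{"dx":-2.1,"dy":0,"dz":-26.0,"ax":0,"ay":24.3,"az":0,"hand":255},
{"dx":-4.3,"dy":0,"dz":-32.2,"ax":0,"ay":30.4,"az":0,"hand":255},
{"dx":-7.2,"dy":0,"dz":-38.1,"ax":0,"ay":36.5,"az":0,"hand":255},
{"dx":-10.7,"dy":0,"dz":-43.7,"ax":0,"ay":42.6,"az":0,"hand":255},
{"dx":-14.7,"dy":0,"dz":-48.9,"ax":0,"ay":48.6,"az":0,"hand":255},
{"dx":-19.3,"dy":0,"dz":-53.6,"ax":0,"ay":54.7,"az":0,"hand":255},
{"dx":-24.4,"dy":0,"dz":-57.8,"ax":0,"ay":60.8,"az":0,"hand":255},
{"dx":-29.9,"dy":0,"dz":-61.5,"ax":0,"ay":66.9,"az":0,"hand":255},
{"dx":-35.7,"dy":0,"dz":-64.5,"ax":0,"ay":73.0,"az":0,"hand":255},
{"dx":-41.8,"dy":0,"dz":-66.9,"ax":0,"ay":79.0,"az":0,"hand":255},
```

Call:
apply_moves(
  targets=[
    {"dx":0.5,"dy":0,"dz":-6.6,"ax":0,"ay":6.1,"az":0,"hand":255},
    {"dx":0.3,"dy":0,"dz":-13.1,"ax":0,"ay":12.2,"az":0,"hand":255},
    {"dx":-0.5,"dy":0,"dz":-19.6,"ax":0,"ay":18.2,"az":0,"hand":255},
    {"dx":-2.1,"dy":0,"dz":-26.0,"ax":0,"ay":24.3,"az":0,"hand":255},
    {"dx":-4.3,"dy":0,"dz":-32.2,"ax":0,"ay":30.4,"az":0,"hand":255},
    {"dx":-7.2,"dy":0,"dz":-38.1,"ax":0,"ay":36.5,"az":0,"hand":255},
    {"dx":-10.7,"dy":0,"dz":-43.7,"ax":0,"ay":42.6,"az":0,"hand":255},
    {"dx":-14.7,"dy":0,"dz":-48.9,"ax":0,"ay":48.6,"az":0,"hand":255},
    {"dx":-19.3,"dy":0,"dz":-53.6,"ax":0,"ay":54.7,"az":0,"hand":255},
    {"dx":-24.4,"dy":0,"dz":-57.8,"ax":0,"ay":60.8,"az":0,"hand":255},
    {"dx":-29.9,"dy":0,"dz":-61.5,"ax":0,"ay":66.9,"az":0,"hand":255},
    {"dx":-33,"dy":0,"dz":-63.1,"ax":0,"ay":70,"az":0,"hand":255},
    {"dx":-33,"dy":0,"dz":-63.1,"ax":0,"ay":70,"az":0,"hand":255},
  ],
)

```text
time_s: 19.43
tool_pos: [0.5372, -0.1545, 0.2201]
eef_rot: [-0.038, 0.043, 0.706, -0.706]
wrist_force: [6.2, 0.4, 2.9]
gripper_width: 0.0168
```

```bash
cat > st.py <<'E'
from h import *
p,r,s=tool();f=s["wrist_force"];print(p,p@XS,p@YS,s["gripper_width"],"f",f@XS,f@YS,f[2],"tool",r.T@f)
rel=np.array([p@XS-.6152,p@YS+.0497]);a=np.rad2deg(np.arctan2(rel[1],rel[0]))%360;print(a,np.hypot(*rel))
arc(None,a,a-12,4)
E
python3 st.py
```

```text
[ 0.53724292 -0.15446926  0.22013946] 0.5557483750180717 -0.06028642364750828 0.016774522430380186 f 6.051866452941191 1.4141233806108204 2.86540085714703 tool [-6.14374544 -2.8200572  -1.06631324]
190.09670848501537 0.06038682040508803
{"dx":0.3,"dy":0,"dz":-3.2,"ax":0,"ay":3.0,"az":0,"hand":255},
{"dx":0.4,"dy":0,"dz":-6.5,"ax":0,"ay":6.0,"az":0,"hand":255},
{"dx":0.4,"dy":0,"dz":-9.7,"ax":0,"ay":9.0,"az":0,"hand":255},
{"dx":0.2,"dy":0,"dz":-13.0,"ax":0,"ay":12.0,"az":0,"hand":255},
```

Call:
apply_moves(
  targets=[
    {"dx":-0.6,"dy":0,"dz":-3.2,"ax":0,"ay":3,"az":0,"hand":255},
    {"dx":-0.8,"dy":0,"dz":-6.5,"ax":0,"ay":6,"az":0,"hand":255},
    {"dx":-0.8,"dy":0,"dz":-6.5,"ax":0,"ay":6,"az":0,"hand":255},
  ],
)

```text
time_s: 19.68
tool_pos: [0.5377, -0.1485, 0.2201]
eef_rot: [-0.076, 0.079, 0.703, -0.703]
wrist_force: [-1.3, 1.0, 6.7]
gripper_width: 0.0174
```

```bash
python3 st.py
```

```text
[ 0.53767    -0.1485284   0.22007043] 0.555152860090806 -0.054360077878836996 0.017433227242065048 f -1.4431951137373256 0.8124832298798469 6.716165237637357 tool [ 1.44891019 -6.72243369 -0.74790449]
184.43765823031157 0.06022769576458277
{"dx":0.3,"dy":0,"dz":-3.2,"ax":0,"ay":3.0,"az":0,"hand":255},
{"dx":0.5,"dy":0,"dz":-6.5,"ax":0,"ay":6.0,"az":0,"hand":255},
{"dx":0.5,"dy":0,"dz":-9.7,"ax":0,"ay":9.0,"az":0,"hand":255},
{"dx":0.3,"dy":0,"dz":-13.0,"ax":0,"ay":12.0,"az":0,"hand":255},
```

Call:
apply_moves(
  targets=[
    {"dx":0,"dy":0,"dz":-3.2,"ax":0,"ay":3,"az":0,"hand":255},
    {"dx":0,"dy":0,"dz":-5,"ax":0,"ay":4.5,"az":0,"hand":255},
    {"dx":0,"dy":0,"dz":-5,"ax":0,"ay":4.5,"az":0,"hand":255},
  ],
)

```text
time_s: 19.93
tool_pos: [0.5383, -0.1442, 0.2201]
eef_rot: [0.103, -0.106, -0.699, 0.7]
wrist_force: [-4.8, -2.7, 8.0]
gripper_width: 0.0173
```

```bash
python3 st.py
```

```text
[ 0.53829687 -0.14423565  0.22008877] 0.555036125810191 -0.05002336889777557 0.017257636166877748 f -4.2585354782766895 -3.5011113965777194 7.968141519583322 tool [ 3.7580988  -7.98342444  4.00322523]
180.3079504920309 0.0601647432053957
{"dx":0.3,"dy":0,"dz":-3.2,"ax":0,"ay":3.0,"az":0,"hand":255},
{"dx":0.5,"dy":0,"dz":-6.5,"ax":0,"ay":6.0,"az":0,"hand":255},
{"dx":0.5,"dy":0,"dz":-9.7,"ax":0,"ay":9.0,"az":0,"hand":255},
{"dx":0.3,"dy":0,"dz":-13.0,"ax":0,"ay":12.0,"az":0,"hand":255},
```

Call:
apply_moves(
  targets=[
    {"dx":0.4,"dy":0,"dz":-1.2,"ax":0,"ay":1,"az":0,"hand":255},
    {"dx":0.8,"dy":0,"dz":-2.5,"ax":0,"ay":2,"az":0,"hand":255},
    {"dx":0.8,"dy":0,"dz":-2.5,"ax":0,"ay":2,"az":0,"hand":255},
  ],
)

```text
time_s: 20.18
tool_pos: [0.5384, -0.1436, 0.2202]
eef_rot: [0.115, -0.119, -0.696, 0.699]
wrist_force: [-1.3, -11.3, 5.4]
gripper_width: 0.0168
```

```bash
python3 st.py
```

```text
[ 0.53837182 -0.14358014  0.22018979] 0.5549978386031531 -0.049364695072495364 0.016836662764612355 f 0.6997162503791488 -11.340003502183947 5.410894901007313 tool [-2.52676715 -5.36882325 11.09748848]
179.68088590010666 0.06020309515503674
{"dx":0.4,"dy":0,"dz":-3.2,"ax":0,"ay":3.0,"az":0,"hand":255},
{"dx":0.7,"dy":0,"dz":-6.5,"ax":0,"ay":6.0,"az":0,"hand":255},
{"dx":0.7,"dy":0,"dz":-9.7,"ax":0,"ay":9.0,"az":0,"hand":255},
{"dx":0.6,"dy":0,"dz":-12.9,"ax":0,"ay":12.0,"az":0,"hand":255},
```

At the stop: 11 N and only 0.6 mm of movement. I'll relax the push, release, lift clear and look.

Call:
apply_moves(
  targets=[
    {"dx":0,"dy":0,"dz":2,"ax":0,"ay":0,"az":0,"hand":255},
    {"dx":0,"dy":0,"dz":2,"ax":0,"ay":0,"az":0,"hand":60},
    {"dx":0,"dy":0,"dz":2,"ax":0,"ay":0,"az":0,"hand":0},
    {"dx":0,"dy":0,"dz":2,"ax":0,"ay":0,"az":0,"hand":0},
    {"dx":0,"dy":0,"dz":2,"ax":0,"ay":0,"az":0,"hand":0},
    {"dx":0,"dy":-40,"dz":2,"ax":0,"ay":0,"az":0,"hand":0},
    {"dx":0,"dy":-80,"dz":2,"ax":0,"ay":0,"az":0,"hand":0},
    {"dx":0,"dy":-110,"dz":2,"ax":0,"ay":0,"az":0,"hand":0},
    {"dx":0,"dy":-110,"dz":2,"ax":0,"ay":0,"az":0,"hand":0},
  ],
)

```text
time_s: 20.93
tool_pos: [0.5391, -0.1431, 0.3358]
eef_rot: [0.112, -0.12, -0.698, 0.698]
wrist_force: [1.5, -0.7, 1.6]
gripper_width: 0.0854
```

Run:
```python
from h import *
go([.664,0,.31],rot(-99.85,-20))
```

```text
d [ -71.7   27.  -175.7] a [  1.62  -8.89 -20.63]
```

Call:
apply_moves(
  targets=[
    {"dx":-72,"dy":20,"dz":-176,"ax":1.6,"ay":-8.9,"az":-20.6,"hand":0},
    {"dx":-72,"dy":20,"dz":-176,"ax":1.6,"ay":-8.9,"az":-20.6,"hand":0},
    {"dx":-72,"dy":20,"dz":-176,"ax":1.6,"ay":-8.9,"az":-20.6,"hand":0},
    {"dx":-72,"dy":20,"dz":-176,"ax":1.6,"ay":-8.9,"az":-20.6,"hand":0},
    {"dx":-72,"dy":20,"dz":-176,"ax":1.6,"ay":-8.9,"az":-20.6,"hand":0},
    {"dx":-72,"dy":20,"dz":-176,"ax":1.6,"ay":-8.9,"az":-20.6,"hand":0},
    {"dx":-72,"dy":20,"dz":-176,"ax":1.6,"ay":-8.9,"az":-20.6,"hand":0},
  ],
)

```text
time_s: 21.52
tool_pos: [0.6631, 0.0058, 0.3016]
eef_rot: [-0.186, -0.071, 0.705, -0.681]
wrist_force: [-0.0, 0.9, -1.6]
gripper_width: 0.0857
```

Run:
```python
from h import *
np.set_printoptions(precision=4,suppress=True)
c,T=wrist();cv2.imwrite("pics/w5.png",cv2.resize(c["color"][140:300,180:460],None,fx=2.8,fy=2.8,interpolation=cv2.INTER_CUBIC))
for q in("button_tip","clamp_ball","clamp_axis","plate_mid"):print(q,[(np.array(a["location"]),np.array(a["location"])@XS,np.array(a["location"])@YS,a["confidence"]) for a in spotter.mark_of(c,q)[:1]])
k=cams.read_camera("scene")
for q in("plate_mid","rack_mid","bottle_mid","mouse_mid"):print(q,[a["location"] for a in spotter.mark_of(k,q)[:1]])
```

```text
button_tip [(array([ 0.635 , -0.0387,  0.2012]), np.float64(0.6322598414686048), np.float64(0.07049952387140457), 0.39)]
clamp_ball [(array([ 0.535 , -0.1432,  0.2532]), np.float64(0.5516106913487978), np.float64(-0.049566976806148466), 0.55)]
clamp_axis [(array([ 0.5987, -0.1584,  0.2525]), np.float64(0.6169719431970302), np.float64(-0.05364579487416066), 0.66)]
plate_mid [(array([0.6359, 0.0383, 0.02  ]), np.float64(0.61997423346303), np.float64(0.14651842833557951), 0.71)]
plate_mid [[0.6358, 0.0388, 0.0207]]
rack_mid [[0.483, 0.402, 0.0185]]
bottle_mid [[0.6332, -0.0358, 0.199]]
mouse_mid [[0.3419, -0.2806, 0.0155]]
```

View pics/w5.png

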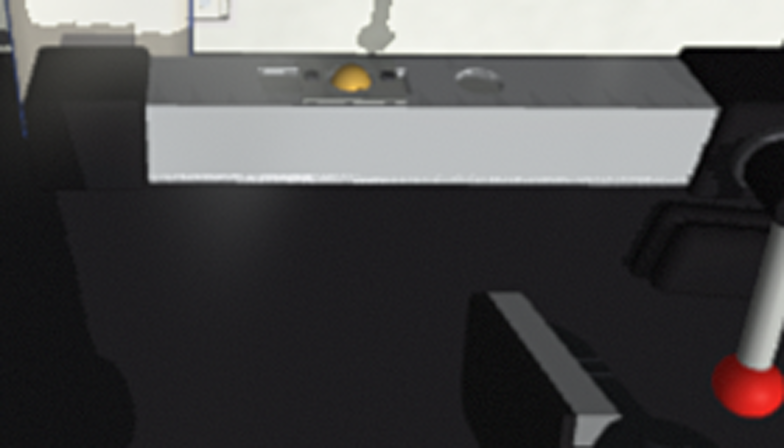

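The button stands proud in the plate's hole at (352,77), the old hole at (478,80) is empty, and the red ball at (750,385) is on the robot's side. Handing in.

```bash
python3 -c "
from cell import job_done;print(job_done())"
```

```text
the job is handed in; nothing more can be done
None
```

The boom is one hole shorter, with the button out of the steel plate's hole and the clamp tight again. I handed the job in at about 22 s of the 72 s; no verdict was reported.

- **Clamp slackened:** I turned the lever to about 1.3–1.4 rad. That figure comes from the tool's position and the ball, as I had no direct reading of the joint.
- **Button and slide:** I squeezed the button flush and slid the sleeve in small steps, feeling the force. It peaked at about 11 N at first, then ran at about 4–5 N. It reversed to about 5.6 N of pull at the click, and the sleeve settled at about 38.5 mm; the picture had predicted 38.8 mm.
- **Clamp retightened:** I turned the lever back until it met its stop, with 11 N at the ball and almost no further movement, at about 180° (tight).

**Last checks:** the final picture shows the button standing proud in the plate's hole, the old hole empty and the lever on its tight side. The plate, rack and mouse read within about 4 mm of where they started.

**What failed or disagreed:**
- My first grasp of the ball missed. The fingers end about 21 mm short of the reported TCP, so they closed on top of the ball with about 9 N. I regrasped lower.
- In the last check the network took something else for the bottle, so its position was not confirmed. The arm stayed well away from it.
- After the click, a gentle test push of about 3 N still moved the sleeve about 0.5 mm, which I took as play in the hole.

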